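# Seat a die slide in the embossing press

## Robot

A 6-joint arm with a two-finger parallel gripper is mounted at the origin on the work surface. World frame = base frame: x ahead of the robot, y to its left, z up, the work surface at z = 0. Lengths are in mm, angles in rad, forces in N, time in s.
With the tool pointing down it reaches from about 275 to 825 mm from the base axis. Payload 5.2 kg.
Tool frame: the origin (TCP) lies at the very end of the fingers, on their centre line; the grasp point (between the pads) lies 19 mm behind it; z points along the fingers, y is the line along which they close (so a half turn about z gives the same grasp; the last joint's range is limited). The gripper opens to 93 mm and grips with 3 to 60 N. Pads are 15 mm wide; open, the fingers measure 128 mm over their backs; the gripper's body (75 mm by 188 mm) begins 65 mm behind the grasp point.
Start: joints at [-1.414, 0.259, 1.535, -0, 1.348, -0.203], TCP at [193.669, -514.779, 218.653] pointing down, gripper open.
Joint ranges: [-3.14, 3.14], [-0.91, 2.08], [0.19, 2.58], [-1.22, 4.36], [0.22, 2.71], [-3.12, 3.12]. Speed limits (rad/s): [2.57, 2.57, 3.14, 3.14, 3.14, 3.14].

## Interface

Orientations are given as [roll, pitch, yaw] about the fixed x, y, z axes, in that order (R = Rz(yaw) Ry(pitch) Rx(roll)).
In Python, from bench import robot gives the robot as it stands. The module is installed in compiled form; this text tells all that it offers. Calls block until the motion is done:
- robot.move_ptp(position, orientation): joint-space move of the TCP to a pose.
- robot.move_linear(position, ori=None, speed=150, f_stop=None): straight line of the TCP; ori=None keeps the orientation; speed is the mean speed in mm/s. With f_stop (N) it stops when the force on the tool has changed by that much, and returns True; else False.
- robot.move_j(angles): joint-space move.
- robot.move_gripper(opening): opening from 0.0 (shut) to 1.0 (fully open); the grip force is fixed at half the most; returns when the fingers have stopped.
- robot.sleep(seconds).
- robot.inverse_kinematics(position, orientation): joint angles nearest the present ones, or None.
- robot.get_image(name): name is "scene" or "top"; returns a dict with "img" (400x640x3 uint8, blue, green, red), "fovy" (degrees; the focal length in pixels is half the picture's height over the tangent of half this angle, whatever the lens; pixels are square), "cx", "cy" (the principal point, pixels), "eye" and "orientation" of the camera in the world. Camera axes: x right, y down, z forward; pixel columns grow to the right and rows downward; lengths in mm; the calibration is good to about 2 mm. A picture is of the moment at which its call begins. There is no depth.
A pose or a line that the arm cannot do raises robot.MotionError and nothing moves.
- robot.hand_in(): hands the job in; it is judged then, once.
Readings, each from a call of its own:
- robot.current_t(): time.
- robot.current_qpos(): joint angles.
- robot.current_joint_vel(): joint speeds.
- robot.current_joint_efforts(): joint torques, N m.
- robot.current_tcp_pos(): TCP position.
- robot.current_eef_rot(): TCP orientation.
- robot.current_contact_force(): force on the tool from outside, world axes, zero at the start.
- robot.current_ft_torque(): the same for the moment, N m.
- robot.current_gripper_width(): opening from 0.0 (shut) to 1.0 (fully open).
- robot.current_finger_force(): force on a finger pad.
Only numpy, scipy, OpenCV 4.12 (cv2) and the standard library are available. Lean on these libraries where they do the work, as an engineer would, in place of code of your own. Each camera call takes 0.05 s, during which the arm holds its last target. There are 200 camera calls.

## Task

Load the embossing press: take the die slide with the straight, square-ended tongue (leave the round-headed one alone), lay it on the press's feed plate and slide its tongue into the mouth until you feel it come up against the sprung stop hidden inside. Press on gently until the stop has given about 5 mm, without ramming it deep, then let go, leaving the slide flat on the feed plate, straight in the mouth and resting against the stop.

Things in the scene. Friction and masses are not known exactly. Their poses are not given: they have to be found in the camera images.
- square_die_grip (a point): Die slide to load, loose, 0.6 kg, balanced at its grip: aluminium plate 170 x 50 x 8 mm with straight square-ended tongue, small brass die, and an upright dark grip bar (40 along, 20 mm across, 14 to 62 mm above the underside; pinch its 20 mm width). Point: in the grip bar, 40 mm above the underside. x along the tongue, whose end is 135 mm ahead; plate's back end 35 mm behind; z up.
- round_die_grip (a point): Look-alike to leave alone: same plate, foot and grip bar, but its tongue ends in a round head 80 mm across, too wide for the mouth. Point: in its grip bar, 40 mm above the underside; x along its tongue (head's end 135 mm ahead). The two slides may lie in either place.
- press: Fixed grey press, steel feed plate in front. Origin on the bench below the mouth's middle; x level, into the mouth; z up. Feed plate: top 12 mm above the bench, 110 wide, reaching 120 mm out from the mouth. Mouth: 68 mm wide, 12 to 34 mm above the bench, flared cheeks reaching 24 mm out. Cover 55 mm high; from 100 mm behind the mouth the head rises to 180 mm.
- stop (a joint): Travel (m) of the sprung stop inside the press, 0 untouched, grows as it is pushed in. Its face hides 60 to 92 mm behind the mouth, different each time. It gives from about 2 N, then 1 N more per mm: 5 mm (7 N) is right, 15 mm too deep (end at 20). Let go, it may push the slide back a little until friction holds it, still pressed.
Things that resemble listed ones, but are neither listed nor needed, are in the scene too. Leave any red look-alike of the part that bears square_die_grip alone.

How it is judged:
By the outcome, as a careful person would: the job done as asked, in the order asked, and still so for the second after the job is handed in, with the robot touching nothing.
It also fails if it takes over 40 s, if anything falls off the work surface, if the arm or the gripper's body presses on something with over 40 N, if the wrist force passes 120 N, or if a joint passes its speed limit or range.

## Working session

There is one attempt and no reset: what is moved stays moved. The work goes in short steps, each a Python script; the robot and the scene stay as the last script left them, time stands still between calls to the robot, and variables do not carry over. Pictures are saved under pics/ and viewed, at most 10 in all, crops included, and the job is handed in when it is done.

```bash
mkdir -p pics; cat > h.py <<'E'
import numpy as np, cv2
from scipy.spatial.transform import Rotation as R
from bench import robot
def cam(n):
    d=robot.get_image(n); return d
def Rm(d):
    o=np.array(d["orientation"],float)
    return o if o.shape==(3,3) else R.from_euler('xyz',o).as_matrix()
def ray(d,u,v,z):
    f=200/np.tan(np.radians(d["fovy"])/2)
    r=Rm(d)@np.array([(u-d["cx"])/f,(v-d["cy"])/f,1]); e=np.array(d["eye"],float)
    return e+r*(z-e[2])/r[2]
def proj(d,p):
    f=200/np.tan(np.radians(d["fovy"])/2)
    c=Rm(d).T@(np.array(p,float)-np.array(d["eye"])); return c[:2]/c[2]*f+[d["cx"],d["cy"]]
E
python3 - <<'E'
from h import *
for n in("scene","top"):
    d=cam(n); cv2.imwrite(f"pics/{n}0.png",d["img"]); print(n,{k:v for k,v in d.items() if k!="img"})
E
```

```text
scene {'fovy': 44.274135340192956, 'cx': 323.1549454713034, 'cy': 203.13834236754386, 'eye': array([ 978.35306994, -382.11766523,  792.1206004 ]), 'orientation': array([-2.36093894, -0.01587087,  0.95753534])}
top {'fovy': 52.60801976740243, 'cx': 312.9678547946041, 'cy': 194.50264164061085, 'eye': array([ 268.25073233,   59.23879907, 1145.54503327]), 'orientation': array([-3.04772056,  0.00861902, -1.59149321])}
```

View pics/scene0.png

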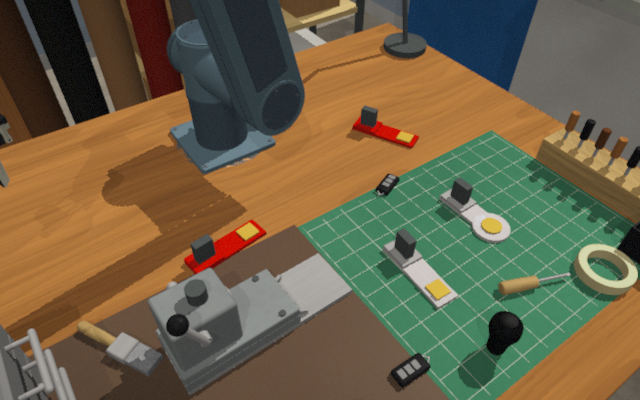

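View pics/top0.png

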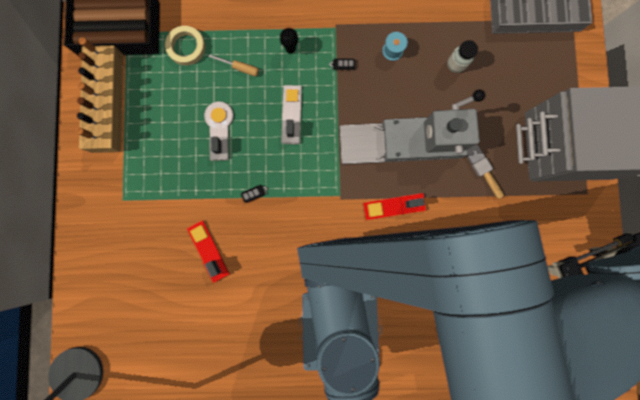

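Candidates in the top view: aluminium square tongue slide (291,115), aluminium round-headed slide (218,130), and red look-alikes (395,206) and (207,250). By its description I choose (291,115). The press's feed plate is at (362,143), with the mouth to its right at about (385,140). Next I'll check with an enlarged crop.

```bash
python3 - <<'E'
from h import *
d=cam("top"); im=d["img"]
c=cv2.resize(im[75:185,265:505],None,fx=3.3,fy=3.3,interpolation=cv2.INTER_CUBIC); cv2.imwrite("pics/c1.png",c)
hsv=cv2.cvtColor(im,cv2.COLOR_BGR2HSV)
m=((hsv[...,1]<60)&(hsv[...,2]>120)).astype(np.uint8); m|=((hsv[...,0]<32)&(hsv[...,0]>18)&(hsv[...,1]>120)&(hsv[...,2]>150)).astype(np.uint8)
m[:, :270]=0;m[:,390:]=0;m[:75]=0;m[190:]=0
m=cv2.morphologyEx(m,cv2.MORPH_OPEN,np.ones((3,3)))
for k in cv2.findContours(m,0,2)[0]:
    if cv2.contourArea(k)>80: 
        b=cv2.minAreaRect(k); print(b, [ray(d,*p,8)[:2].round(1).tolist() for p in cv2.boxPoints(b)])
E
```

```text
((362.3936462402344, 142.9792938232422), (39.20888900756836, 44.517330169677734), 86.98721313476562) [[575.4, -12.4], [579.3, -140.0], [465.6, -141.6], [461.7, -15.2]]
((387.0, 138.0), (36.0, 4.0), 90.0) [[585.8, -144.3], [585.5, -155.7], [480.9, -151.7], [481.1, -140.4]]
((290.5, 114.0), (58.0, 19.0), 90.0) [[696.4, 152.9], [695.1, 97.8], [524.2, 100.8], [525.4, 155.2]]
```

View pics/c1.png

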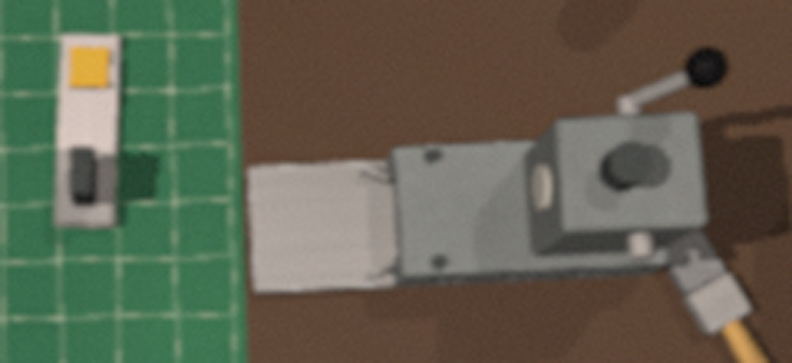

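The crop confirms a straight square tongue pointing +x (up in the image), brass die at (90,67), grip at (82,175). The feed plate spans crop (250..395, 162..292), and the press is tilted about 3°. I'll fit the edges and grasp.

```bash
cat >> h.py <<'E'
def cross(v,t):  # first & last subpixel crossing above t
    i=np.where(v>t)[0]; a,b=i[0],i[-1]
    f=lambda p,q:p+(t-v[p])/(v[q]-v[p])*(q-p)
    return f(a-1,a),f(b,b+1)
def mid(A,B):
    """two edges' points Nx2 -> mid point, directions(deg) of each, width"""
    o=[]
    for P in(A,B):
        vx,vy,x,y=cv2.fitLine(P.astype(np.float32),cv2.DIST_HUBER,0,.01,.01).ravel(); o.append((np.array([x,y]),np.array([vx,vy])))
    n=np.array([-o[0][1][1],o[0][1][0]])
    return (o[0][0]+o[1][0])/2,[np.degrees(np.arctan2(*q[1][::-1]))%180 for q in o],abs(n@(o[1][0]-o[0][0]))
E
python3 - <<'E'
from h import *
d=cam("top"); im=d["img"].astype(float)
red=im[...,2]
A=[];B=[]
for r in list(range(88,117)):
    row=red[r,275:306]; a,b=cross(row,110); A.append(ray(d,275+a,r,8)[:2]);B.append(ray(d,275+b,r,8)[:2])
print("slide",mid(np.array(A),np.array(B)))
for c in(286,296):
    col=red[75:155,c]; print([ray(d,c,75+t,8)[:2].round(1) for t in cross(col,110)])
blu=im[...,0]; A=[];B=[]
for c in range(345,374):
    a,b=cross(blu[110:175,c],95); A.append(ray(d,c,110+a,12)[:2]);B.append(ray(d,c,110+b,12)[:2])
print("feed",mid(np.array(A),np.array(B)))
for r in(130,143,155): 
    v=blu[r,:372]; a=345
    while v[a]>95:a-=1
    print(ray(d,a+(95-v[a])/(v[a+1]-v[a]),r,12)[:2].round(1))
A=[];B=[]
for c in range(388,420):
    v=blu[100:175,c]; a,b=cross(v,75); A.append(ray(d,c,100+a,55)[:2]);B.append(ray(d,c,100+b,55)[:2])
print("cover",mid(np.array(A),np.array(B)))
E
```

```text
slide (array([646.8126  , 124.035545], dtype=float32), [np.float32(176.93774), np.float32(177.556)], np.float32(55.02864))
[array([697.9, 138.4]), array([526. , 140.9])]
[array([696.6, 109.4]), array([523.7, 112.3])]
feed (array([519.3519 , -68.45154], dtype=float32), [np.float32(91.20742), np.float32(91.47487)], np.float32(112.67994))
[558.5 -12.6]
[520.7 -13.4]
[486.1 -13.3]
cover (array([ 521.01953, -173.59161], dtype=float32), [np.float32(91.49312), np.float32(91.71179)], np.float32(113.300705))
```

```bash
python3 - <<'E'
from h import *
o=[np.pi,0,np.radians(-2.75)]
robot.move_ptp([330,-250,380],o); robot.move_ptp([560.5,128.2,130],o)
print(robot.current_t(),robot.current_qpos())
robot.move_gripper(0.6)
for n in("scene","top"):
    d=cam(n); 
    u,v=proj(d,[560.5,128.2,62]).astype(int); c=d["img"][max(v-75,0):v+75,u-100:u+100]; cv2.imwrite(f"pics/g_{n}.png",c)
a,b=[cv2.imread(f"pics/g_{n}.png") for n in("scene","top")]
cv2.imwrite("pics/g.png",cv2.resize(np.hstack([a,b]),None,fx=2,fy=2))
for q in([521,0,130],[521,-75,40]): print(robot.inverse_kinematics(q,[np.pi,0,np.radians(-88.7)]))
E
```

```text
3.3167 [ 2.92726400e-02  3.74491410e-01  1.59699894e+00 -4.06332708e-04
  1.16886265e+00  1.64938449e+00]
[-2.14304558e-01  2.85545806e-01  1.73006903e+00 -4.44089210e-16
  1.12597782e+00  2.90459882e+00]
[-3.55056175e-01  4.07463890e-01  1.81273084e+00 -4.44089210e-16
  9.21397922e-01  2.76384720e+00]
```

View pics/g.png

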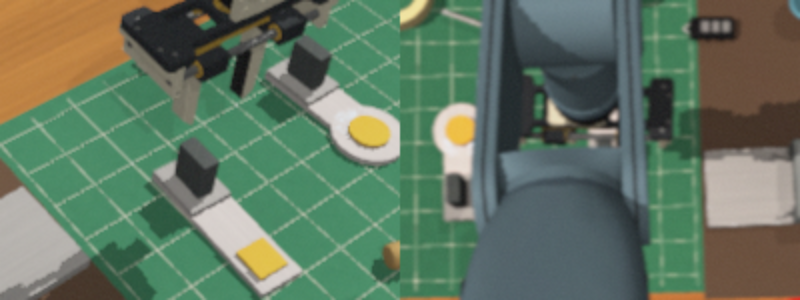

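The left half (scene crop) shows the grip's top at about (197,148), against a prediction of (200,150), so the estimate holds. The fingers hang above it and clear the round slide. Grasp and lift.

```bash
python3 - <<'E'
from h import *
print(robot.move_linear([560.5,128.2,22],speed=90,f_stop=8), robot.current_tcp_pos())
robot.move_gripper(0); print(robot.current_gripper_width()*93,robot.current_finger_force(),robot.current_contact_force())
p=robot.current_tcp_pos(); robot.move_linear([p[0],p[1],72],speed=80)
o=[np.pi,0,np.radians(-88.7+0)]
yaw=np.radians(-88.7)+0*1
robot.move_ptp([519,40,75],[np.pi,0,yaw]); robot.sleep(.3)
print(robot.current_t(),robot.current_tcp_pos(),robot.current_gripper_width()*93,robot.current_contact_force(),robot.current_ft_torque())
S=[]
for n in("scene","top"):
    d=cam(n); cv2.imwrite(f"pics/l_{n}_full.png",d["img"])
    u,v=proj(d,[519,-40,55]).astype(int); S.append(d["img"][max(v-75,0):max(v-75,0)+150,u-100:u+100])
cv2.imwrite("pics/l.png",cv2.resize(np.hstack(S),None,fx=2,fy=2))
E
```

```text
False [561.06112102 128.22894419  22.63149189]
19.864331212167503 29.966633319854736 [-0.30731583 -2.37557205  1.54202228]
8.4917 [519.05309779  40.20446161  74.9722128 ] 19.87065171524288 [ 0.55112683  0.21019209 -5.80935221] [ 0.16307595 -0.06850488 -0.00065524]
```

View pics/l.png

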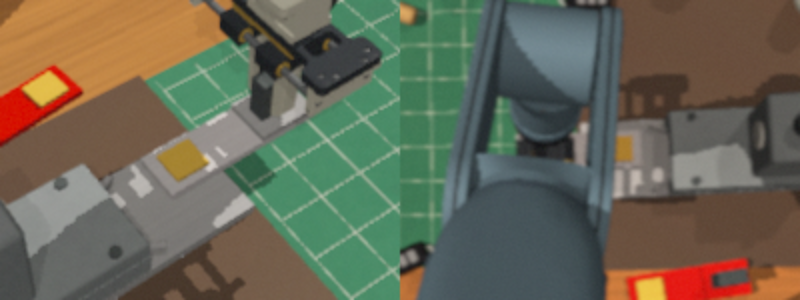

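The slide hangs level in the grip with its tongue pointing at the mouth; the brass die is at about (624,149) in the right crop. I'll check the die's offset, then lower, enter and lay it down.

```bash
cat >> h.py <<'E'
yaw=np.radians(-88.7); O=[np.pi,0,yaw]; ax=np.array([np.cos(yaw),np.sin(yaw)])
def pt(y,z): return [519.35+(-68.45-y)*np.tan(np.radians(1.3)),y,z]
E
python3 - <<'E'
from h import *
d=cam("top"); h=cv2.cvtColor(d["img"],cv2.COLOR_BGR2HSV)
m=(h[...,0]>16)&(h[...,0]<32)&(h[...,1]>130); m[:100]=0;m[185:]=0;m[:,:320]=0;m[:,420:]=0
v,u=np.where(m); print(m.sum(),ray(d,u.mean(),v.mean(),64),"expect",519+.0227*95)
robot.move_linear(pt(40,37.5),O,speed=80,f_stop=6)
f0=robot.current_contact_force(); print(robot.current_tcp_pos(),f0)
hit=robot.move_linear(pt(-33,37.5),O,speed=50,f_stop=4); print(hit,robot.current_tcp_pos(),robot.current_contact_force()-f0)
if not hit:
    p=robot.current_tcp_pos(); hit=robot.move_linear([p[0],p[1],30],O,speed=10,f_stop=2.5)
    print(hit,robot.current_tcp_pos(),robot.current_contact_force()-f0,robot.current_ft_torque())
print(robot.current_t())
E
```

```text
90 [521.99926171 -68.7565679   64.        ] expect 521.1565
[517.06954684  39.95000795  37.52241103] [ 0.08729942  0.49405439 -4.24932235]
False [518.48767673 -32.69783562  37.48512207] [ 0.1772382  -0.25338877 -0.52445362]
True [518.61277207 -32.7772279   34.04783788] [-0.66712024 -0.38580415 11.18313573] [ 0.15938737 -0.02156602 -0.00978132]
11.325
```

```bash
python3 - <<'E'
from h import *
p=robot.current_tcp_pos(); 
for k in range(8):
    f=robot.current_contact_force()
    if f[2]<-1.0: break      # free weight ~ -4.7
    p[2]+=.15; robot.move_linear(p,O,speed=10); robot.sleep(.1)
z=p[2]; f0=robot.current_contact_force(); print(z,f0)
hit=robot.move_linear(pt(-97,z),O,speed=22,f_stop=3.5); robot.sleep(.1)
print(hit,robot.current_tcp_pos(),robot.current_contact_force()-f0,robot.current_t())
E
```

```text
34.197837882691566 [-0.23802413 -0.0302812  -2.04521786]
True [519.05759319 -57.30054265  34.04255145] [ 0.42574916 -4.01579513  7.35727099] 13.2583
```

```bash
cat >> h.py <<'E'
def st(): 
    robot.sleep(.1); p=robot.current_tcp_pos(); f=robot.current_contact_force(); print(robot.current_t(),p.round(2),f.round(2)); return p,f
E
python3 - <<'E'
from h import *
p,f=st()
z=p[2]
for k in range(6):
    z+=.2; robot.move_linear(pt(p[1],z),O,speed=10); q,f=st()
    if f[2]<-3: break
p=q
for k in range(5):
    robot.move_linear(pt(p[1]-1.5*(k+1),z),O,speed=15); q,f=st()
    if f[1]>4: break
E
```

```text
13.3583 [519.08 -57.29  34.06] [-0.51 -4.31  7.16]
13.8667 [518.93 -57.25  34.06] [ 0.45 -0.92 -1.29]
14.2167 [518.72 -57.03  34.11] [ 0.24  0.35 -4.98]
14.5667 [518.92 -58.43  34.31] [-0.42  0.07 -5.36]
14.9167 [519.17 -60.06  34.48] [ 0.08  0.89 -5.28]
15.2667 [519.21 -61.57  34.46] [ 0.9   1.02 -6.21]
15.6167 [519.23 -63.04  34.45] [-0.57 -0.67 -6.21]
15.9667 [519.27 -64.53  34.47] [ 0.16  0.01 -6.03]
```

```bash
python3 - <<'E'
from h import *
y=robot.current_tcp_pos()[1]; z=34.45
for k in range(16):
    y-=2; robot.move_linear(pt(y,z),O,speed=20); q,f=st()
    if f[1]>2.2: break
E
```

```text
16.3167 [519.27 -66.54  34.43] [ 0.04  0.69 -4.9 ]
16.6667 [519.34 -68.58  34.44] [ 0.15 -0.01 -4.62]
17.0167 [519.36 -70.54  34.44] [-0.49  0.45 -5.87]
17.3667 [519.46 -72.57  34.43] [-0.16 -0.22 -5.29]
17.7167 [519.45 -74.34  34.47] [-0.71  1.9  -5.34]
18.0667 [519.42 -76.23  34.41] [-0.66  4.58 -3.34]
```

```bash
python3 - <<'E'
from h import *
y=-76.2; z=34.4
for k in range(6):
    y-=1; robot.move_linear(pt(y,z),O,speed=10); robot.sleep(.2)
    F=np.mean([(robot.sleep(.02),robot.current_contact_force())[1] for _ in range(6)],0); print(y,robot.current_tcp_pos().round(2),F.round(2))
    if F[1]>6.6: break
print(robot.current_t())
d=cam("scene"); u,v=proj(d,[519,-75,40]).astype(int); cv2.imwrite("pics/i.png",cv2.resize(d["img"][v-75:v+75,u-100:u+100],None,fx=3,fy=3))
E
```

```text
-77.2 [519.42 -76.83  34.4 ] [-0.12  5.25 -3.17]
-78.2 [519.41 -77.72  34.41] [-0.45  5.84 -3.34]
-79.2 [519.42 -78.54  34.45] [-0.64  6.18 -2.86]
-80.2 [519.41 -79.34  34.44] [-0.55  7.21 -2.31]
20.2667
```

View pics/i.png

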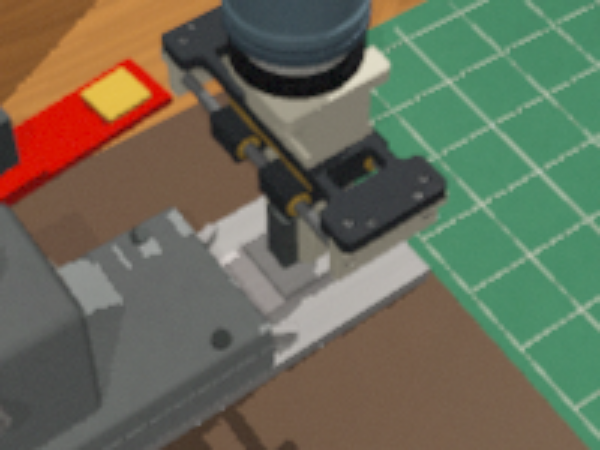

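The tongue is well inside the mouth, straight, with about 5 mm of travel (7.2 N). Next: settle it down, release, retreat straight up, and look.

```bash
python3 - <<'E'
from h import *
z=34.4
for k in range(3):
    z-=.15; robot.move_linear(pt(-80.2,z),O,speed=10); p,f=st()
    if f[2]>1: break
robot.move_gripper(0.45); p,f=st()
robot.move_linear([p[0],p[1],150],O,speed=100)
robot.move_ptp([400,150,350],O); robot.sleep(.2); print(robot.current_t())
S=[]
for n in("scene","top"):
    d=cam(n); u,v=proj(d,[519,-75,40]).astype(int); S.append(d["img"][v-60:v+60,u-66:u+66])
    if n=="top":
        b=cv2.cvtColor(d["img"],cv2.COLOR_BGR2HSV)
cv2.imwrite("pics/r.png",cv2.resize(np.hstack(S),None,fx=3,fy=3,interpolation=cv2.INTER_CUBIC))
print([proj(d,[519.6,y,74-12]).round(1)-[u-66,v-60] for y in(-59.3,-79.3,-99.3)], [ (proj(d,[519.6,-79.3+35,20])-[u-66,v-60])])
E
```

```text
20.6667 [519.42 -79.36  34.29] [ 0.4   7.37 -2.31]
21.0167 [519.42 -79.34  34.15] [-0.16  6.64 -2.13]
21.3667 [519.44 -79.34  34.1 ] [-1.02  7.74 -1.63]
22.0583 [519.64 -80.28  33.94] [ 0.31  0.59 -0.42]
28.35
[array([62., 59.]), array([69.4, 58.8]), array([76.7, 58.7])] [array([55.18650535, 62.52279276])]
```

View pics/r.png

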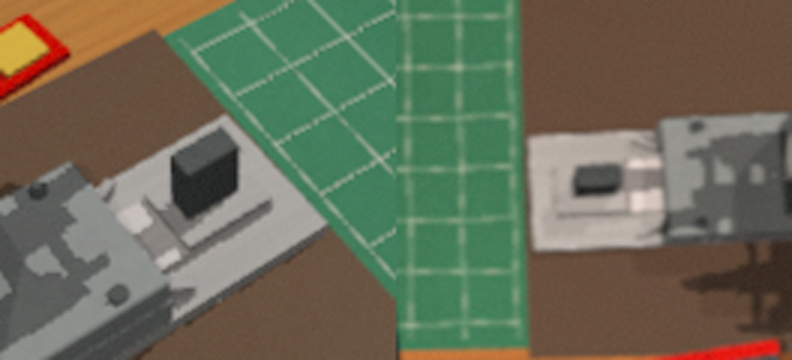

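```bash
python3 - <<'E'
from h import *
a=cv2.imread("pics/i.png"); d=cam("scene"); u,v=proj(d,[519,-75,40]).astype(int)
b=cv2.resize(d["img"][v-75:v+75,u-100:u+100],None,fx=3,fy=3); cv2.imwrite("pics/i2.png",b)
for (x0,x1,y0,y1) in((268,300,225,275),(235,300,215,290),(225,290,230,305),(205,240,320,350)):
    t=a[y0:y1,x0:x1]; m=cv2.matchTemplate(b[y0-40:y1+40,x0-40:x1+40],t,cv2.TM_CCOEFF_NORMED); _,s,_,l=cv2.minMaxLoc(m); print(s,(np.array(l)-40)/3)
f=proj(d,[519.5,-79.3,30]);print("px per 5mm back",proj(d,[519.4,-74.3,30])-f)
cv2.imwrite("pics/cmp.png",np.hstack([a[150:360,150:400],b[150:360,150:400]]))
E
```

```text
0.9112092852592468 [ 2.         -1.33333333]
0.9116846323013306 [ 2.         -0.33333333]
0.8544487953186035 [ 2.         -0.33333333]
0.9679716229438782 [-0.33333333  0.33333333]
px per 5mm back [ 2.16531217 -1.26423388]
```

View pics/cmp.png

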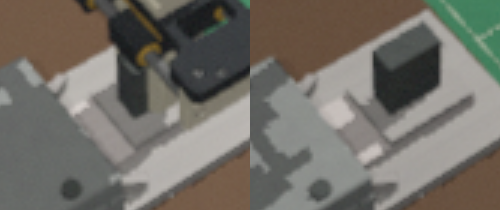

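The slide rebounded about 4.6 mm of the 5 mm on release, so contact with the stop is marginal. I'll nudge it from behind with closed fingers and withdraw slowly, so that it stays resting on the stop.

```bash
python3 - <<'E'
from h import *
robot.move_ptp(pt(-34,95),O); t=robot.current_t(); print(t)
if t<34:
    robot.move_gripper(0); 
    robot.move_linear(pt(-34,33),O,speed=110,f_stop=8); print(robot.current_t(),robot.current_tcp_pos().round(2))
    f0=robot.current_contact_force()
    hit=robot.move_linear(pt(-54,33),O,speed=20,f_stop=6.5); p=robot.current_tcp_pos(); print(robot.current_t(),hit,p.round(2),(robot.current_contact_force()-f0).round(2))
    robot.move_linear(pt(p[1]+4,33),O,speed=6); print(robot.current_t(),robot.current_contact_force()-f0)
    if robot.current_t()<37.5: robot.move_linear(pt(p[1]+14,33),O,speed=30)
    print(robot.current_t(),robot.current_tcp_pos().round(2))
E
```

```text
33.35
34.875 [518.96 -34.1   33.33]
35.5 True [518.48 -44.65  32.86] [ 0.3  -0.96 -0.85]
36.2417 [-0.24835476 -0.02600527 -0.37885742]
36.725 [518.5  -30.42  33.01]
```

```bash
python3 - <<'E'
from h import *
d=cam("scene"); u,v=proj(d,[519,-75,40]).astype(int)
b=cv2.resize(d["img"][v-75:v+75,u-100:u+100],None,fx=3,fy=3); cv2.imwrite("pics/i3.png",b); a=cv2.imread("pics/i2.png")
for (x0,x1,y0,y1) in((235,310,235,310),(268,310,215,275),(205,240,320,350)):
    t=a[y0:y1,x0:x1]; m=cv2.matchTemplate(b[y0-30:y1+30,x0-30:x1+30],t,cv2.TM_CCOEFF_NORMED); _,s,_,l=cv2.minMaxLoc(m); print(s,(np.array(l)-30)/3)
print(robot.current_t())
E
```

```text
0.8727834820747375 [ 0.         -0.66666667]
0.9548370838165283 [-0.33333333  0.        ]
0.9697735905647278 [ 0.33333333 -0.33333333]
36.775
```

The slide barely moved under 6.5 N. Friction plus impact would only explain about 3 N, so it is against the stop. Handing in.

```bash
python3 -c "
from bench import robot
print(robot.hand_in(),robot.current_t())"
```

```text
the job is handed in; nothing more can be done
the job is handed in; nothing more can be done
```

I loaded the square-tongued slide, pushed the stop in about 5 mm (7 N) and handed the job in at about 36.8 s. The slide is flat and straight in the mouth. On release it sprang back about 4.6 mm, so it is only lightly pressed; that it still touches the stop is inferred from a 6.5 N nudge that barely moved it.

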